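Brush out the dust cup and hold the dust flap at its mark

TASK

We are emptying the scouring machine's dust: take the long brush out of its wooden stand, run it up and down inside the dust cup twice, from the bottom to near the rim, leaving the cup standing upright about where it is, and stand the brush back in its hole. Then lift the dust compartment's flap by its bar handle until the stay bolt on its edge is at the brass index clip on the quadrant, and keep holding it there, still: finish while holding it, so that I can put the cup in and tighten the wing nut (it is slack; the flap drops if you let go). Leave everything else on the bench where it lies.

Things in the scene. Friction and masses are not known exactly. Their poses are not given: they have to be found in the camera images.
- brush_mid (a point): long brush standing bristles down in the wooden stand; this point: on its axis, 125 mm from either end; z towards the handle's end. 250 mm long: tuft 66 mm across, 93 mm long (bristles yield, a core 50 mm across is stiff), wire stem 7 mm, then a straight round wooden handle 25 mm across over the top 105 mm. 0.13 kg. Grip it near the upper end and carry it upright
- brush_tip (a point): centre of the flat lower end of the brush's bristle tuft, 125 mm below brush_mid
- brush: the whole brush; its origin is the same point as brush_tip
- cup_in (a point): dust cup: loose, straight, open aluminium cup with rolled rim and a small wire lug, upright on the bench, 78 mm across (rim 86), 72 mm inside, 110 mm high, 0.3 to 0.6 kg. This point: centre of its inner floor, 5 mm above the bench, 105 mm below the mouth; z up along its axis. Cup and brush stand may have changed places
- block_in (a point): brush stand: fixed wooden block 104 x 104 mm, 75 mm high, with one round hole 71 mm across, 63 mm deep in its top. This point: centre of the hole's floor, 12 mm above the bench; z up. The brush stands on this floor
- flap_handle (a point): middle of the flap's round steel bar handle, 12 mm thick, parallel to the hinge, 88 mm clear between its end posts, 50 mm out from the flap's free edge in the flap's plane (44 mm gap for a finger), 256 mm from the hinge line. Shut: on the robot's side, 129 mm above the bench, level with the hinge, at least 90 mm free below. Frame turns with the flap: x from handle to hinge, y along the bar
- flap_hinge (a point): middle of the flap's hinge line, 129 mm above the bench, along the far top edge of the scouring machine's dust compartment: a grey sheet-steel box 200 mm deep, 170 mm wide, 127 mm high; wheel hood and motor on the same bed to its left. Straight behind flap_handle; y along the hinge; frame turns with the flap
- flap_bolt (a point): stay bolt with wing nut on the flap's right-hand edge; rides in the slot of the upright steel quadrant as the flap swings. In the flap's plane, 130 mm from the hinge line, 105 mm to the right of the flap's middle
- marker_tip (a point): where the small brass index clip, clamped on the quadrant's outer edge, points: on the slot's middle line, 130 mm from the hinge line. At the marked angle the stay bolt's centre is at this point
- flap (a joint): angle of the flap, rad: 0 shut (level), growing as its handle edge rises; limit 1.25. Steel, 206 x 176 mm, 0.5 to 0.85 kg in all; the wing nut is slack, so it falls shut when let go; 2 to 5 N upward at the handle carries it
- marker (a joint): angle at which the index clip is set, rad, same zero and sense as the flap's angle; between 0.5 and 0.85, different every time; clamped, stays where it is
- last_left: cream wooden shoe last, 255 mm long, 92 mm high, one of a pair; origin under its middle; leave it alone
- last_right: the other shoe last of the pair, same size; leave it alone
- hammer: shoemaker's hammer lying on the bench, 240 mm long; leave it alone
- rasp: flat steel rasp with wooden handle lying on the bench, 310 mm long, 28 mm high; leave it alone
- polish_tin: flat round aluminium tin with lid, 80 mm across, 30 mm high; leave it alone
- spool: flanged spool of thread standing on end, 52 mm across, 65 mm high; leave it alone
- tack_tin: small open steel tin, 72 mm across, 45 mm high; leave it alone
Mind the look-alikes: they are no part of the job. There is more than one size of the part that bears block_in; the job needs the middle-sized.

How it is judged (in metres and radians):
On the way, in this order (a step that is already met when the one before it is completed fails the run):
1. brush end down to the bottom of the cup (within 25 mm of its floor) (horizontal distance between brush_tip and cup_in below 0.036 m and z of brush_tip in the frame of cup_in between -0.01 and 0.025 m), for 0.05 s.
2. brush drawn up inside the cup (end at least 65 mm above its floor) (horizontal distance between brush_tip and cup_in below 0.036 m and z of brush_tip in the frame of cup_in between 0.065 and 0.16 m), for 0.05 s.
3. brush down to the bottom a second time (all of step 1), for 0.05 s.
4. brush drawn up a second time (all of step 2), for 0.05 s.
5. brush standing in the hole of its wooden stand again, let go (horizontal distance between brush_tip and block_in below 0.018 m and z of brush_tip in the frame of block_in below 0.02 m and angle between brush_mid's own z axis and vertical below 0.3 rad and contact force between the fingers and brush below 0.2 N), for 0.2 s.
At the end, for the whole second after the job is handed in: Fingers alone hold the flap (over 1 N), still (under 0.05 rad/s), its stay bolt within 7.5 mm of the index clip's mark (about 3 degrees); the brush stands released in its hole (end within 18 mm of centre and 20 mm of the floor, leaning under 0.3 rad); the cup stands upright on the bench (all of step 5 and distance between flap_bolt and marker_tip below 0.0075 m and velocity of joint flap between -0.05 and 0.05 rad/s and contact force between the fingers and flap above 1 N and linear speed of brush below 0.03 m/s and angle between cup_in's own z axis and vertical below 0.1 rad and height (world z) of cup_in below 0.015 m and contact force between each of brush, last_left, last_right, hammer, rasp, polish_tin, spool, tack_tin and flap below 0.1 N); the arm keeps its last pose, push and grip.
It fails at once if the cup is knocked over or lifted (angle between cup_in's own z axis and vertical above 0.5 rad or height (world z) of cup_in above 0.04 m).
It fails at once if the cup is pushed away from its place by more than 60 mm (distance of cup_in from where it was at the start of the episode above 0.06 m).
It fails at once if the index clip is shifted (distance of marker_tip from where it was at the start of the episode above 0.01 m).
It fails at once if another thing on the bench is disturbed (moved by more than 40 mm) (distance of any of last_left, last_right, hammer, rasp, polish_tin, spool, tack_tin from where it was at the start of the episode above 0.04 m).
It also fails if it takes over 64 s, if anything falls off the work surface, if the arm or the gripper's body presses on something with over 40 N, if the wrist force passes 120 N, or if a joint passes its speed limit or range.

ROBOT

A 6-joint arm with a two-finger parallel gripper is mounted at the origin on the work surface. World frame = base frame: x ahead of the robot, y to its left, z up, the work surface at z = 0. Lengths are in mm, angles in rad, forces in N, time in s.
With the tool pointing down it reaches from about 400 to 825 mm from the base axis. Payload 7 kg.
Tool frame: the origin (TCP) lies on the centre line of the jaws, within the pads' length; the fingertips stand 11 mm ahead of it and the grasp point (between the pads) lies 8 mm behind it; z points along the fingers, y is the line along which they close (so a half turn about z gives the same grasp; the last joint's range is limited). The gripper opens to 85 mm and grips with 20 to 120 N. Pads are 22 mm wide; open, the fingers measure 114 mm over their backs; the gripper's body (76 mm by 85 mm) begins 54 mm behind the grasp point. The pads swing forward as they close: fully open they stand 13 mm farther back than shut.
Start: joints at [1.481, 0.359, 0.012, 0, -1.224, -0.288], TCP at [248.998, 627.372, 242.302] pointing down, gripper open.
Joint ranges: [-3.07, 3.07], [-1.43, 2.12], [-1.02, 1.25], [-3.03, 1.67], [-3.05, -0], [-3.03, 3.03]. Speed limits (rad/s): [2.39, 2.39, 3.01, 3.14, 3.14, 3.14].

INTERFACE

Orientations are given as a unit quaternion [w, x, y, z].
In Python, from station import manip gives the robot as it stands.
- The arm moves only by the shell command python3 -m handwheel 'ROWS' [FORCE]. ROWS is JSON, a list of rows, each an object with "claw": the opening, from 0 (shut) to 1 (fully open); "offset": the shift along the tool's x, y, z in mm, a list of three; "rotation": the turn, a rotation vector about the tool's x, y, z in rad, a list of three. In form: [{"claw": claw, "offset": [tx, ty, tz], "rotation": [rx, ry, rz]}, ...]. A call has exactly 10 rows; each row shifts and turns the commanded pose from where the row before left it, along the tool's axes as they then stand; what a row does not reach is not made up. A row lasts 1/10 s, in which the tool goes at most 50 mm and 8.59 degrees, less where a joint would pass 70% of its speed; a pose out of reach is approached as far as the arm can. A call is refused whole if a number of a shift passes 50 or a number of a turn 0.15, either way. A call with a gripper value outside its range is refused whole. The fingers move at their own pace and stop on an object; FORCE is the grip in N (left out, the last holds). Time passes only in rows, so rows that do not move let the fingers close, or fill a call up. It gives the time, the measured TCP pose, the force, the opening and the grip force at its end, in the units of the state.
- manip.get_state(): the state, without advancing time (a new reading comes with each control period).
- manip.get_image(name): name is "side" or "top"; returns the picture (420x560x3 uint8, blue, green, red); there is no depth.
- manip.camera_model(name): a dict with "camera_matrix" (3x3 intrinsics, pixels), "rvec" (rotation vector, rad) and "tvec" (3), from world to camera coordinates, as OpenCV has them. Camera axes: x right, y down, z forward; pixel columns grow to the right and rows downward; lengths in mm; the calibration is good to about 2 mm. A picture is of the moment at which its call begins. camera_model takes no time and is no camera call.
- manip.job_done(): hands the job in; it is judged then, once.
The state is a dict: "clock": time; "qpos": joint angles; "dq": joint speeds; "joint_efforts": joint torques, N m; "position": TCP position; "orientation": TCP orientation; "force": force on the tool from outside, world axes, zero at the start; "ft_torque": the same for the moment, N m; "finger_gap": finger opening in mm; "grasp_force": force on a finger pad.
Only numpy, scipy, OpenCV 4.12 (cv2) and the standard library are available. Lean on these libraries where they do the work, as an engineer would, in place of code of your own. Each camera call takes 0.05 s, during which the arm holds its last target. There are 200 camera calls.

## Working session

There is one attempt and no reset: what is moved stays moved. The work goes in short steps, Python scripts to look and compute and a shell command to move; the robot and the scene stay as the last step left them, time stands still between calls to the robot, and variables do not carry over. Pictures are saved under pics/ and viewed, at most 10 in all, crops included, and the job is handed in when it is done.

```bash
mkdir -p pics; ls; cat > h.py <<'E'
import numpy as np, cv2
from station import manip
def P(n):
    m=manip.camera_model(n);R=cv2.Rodrigues(np.array(m["rvec"],float))[0]
    return np.array(m["camera_matrix"],float),R,np.array(m["tvec"],float).reshape(3)
def ray(n,u,v):
    K,R,t=P(n);d=R.T@np.linalg.inv(K)@[u,v,1];return -R.T@t,d/np.linalg.norm(d)
def onz(n,u,v,z):
    o,d=ray(n,u,v);return o+d*(z-o[2])/d[2]
def proj(n,p):
    K,R,t=P(n);q=K@(R@np.array(p,float)+t);return q[:2]/q[2]
def tri(uv1,uv2):
    a,d=ray("side",*uv1);b,e=ray("top",*uv2)
    s=np.linalg.lstsq(np.c_[d,-e],b-a,rcond=None)[0]
    p,q=a+d*s[0],b+e*s[1];return (p+q)/2,np.linalg.norm(p-q)
E
python3 - <<'E'
from h import *
for n in("side","top"):
    i=manip.get_image(n);cv2.imwrite(f"pics/{n}0.png",i)
    K,R,t=P(n);print(n,-R.T@t,R[2],K[0,0])
s=manip.get_state();print(s)
E
```

```text
pics
side [-310.03833066 -968.47782966  989.02205356] [ 0.55843635  0.58404288 -0.58910334] 504.6030850193733
top [ 393.84665076  -91.64210935 1513.16591085] [ 0.08411687 -0.0043969  -0.99644619] 455.90945205516425
{'clock': 0.1, 'qpos': array([ 1.48109029e+00,  3.59328903e-01,  1.11648779e-02, -3.13108772e-04,
       -1.22410691e+00, -2.88070901e-01]), 'dq': array([-0.00056318, -0.00233399,  0.0027861 ,  0.00085928,  0.00100963,
       -0.00239378]), 'joint_efforts': array([-2.53357735e-03, -5.84766126e+01,  2.94109279e+01,  6.95466086e+00,
       -3.15179052e-03,  6.29552474e-06]), 'position': array([248.86479689, 627.0062403 , 241.45398372]), 'orientation': array([ 7.48254858e-04,  9.82203263e-01, -1.87819553e-01, -7.34695182e-05]), 'force': array([-0.07178978, -0.01869795,  0.62685051]), 'ft_torque': array([-0.06401855,  0.09950121, -0.03782056]), 'grasp_force': 0.0, 'finger_gap': 85.31156907474379}
```

View pics/side0.png

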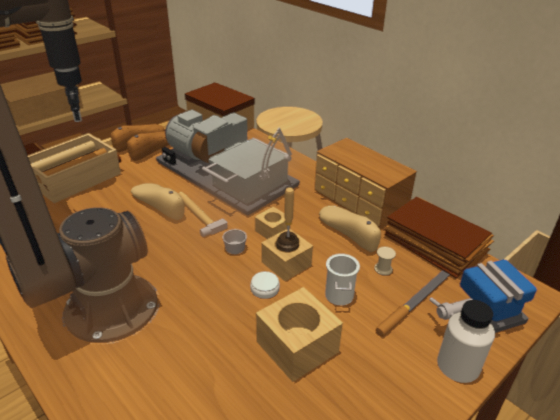

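View pics/top0.png

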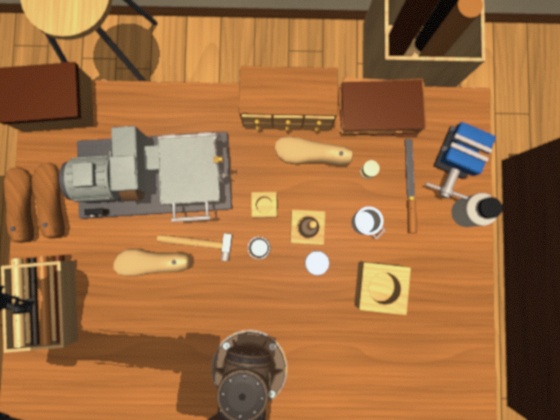

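The side view shows three wooden stands: small (272,222), middle (288,250) holding the brush, and large (298,330). The middle one fits, since it is mid-sized and has the brush in it. The cup is at side (342,280), top (368,220). The machine's flap is at side (248,168), top (188,170). I'll confirm these in enlarged crops.

```bash
python3 - <<'E'
from h import *
s=cv2.imread("pics/side0.png");t=cv2.imread("pics/top0.png")
def c(i,x,y,w,h,k):
    o=cv2.resize(i[y:y+h,x:x+w],None,fx=k,fy=k,interpolation=cv2.INTER_CUBIC)
    for a in range((x+9)//10*10,x+w,10):
        cv2.line(o,((a-x)*k,0),((a-x)*k,5 if a%50 else 14),(0,0,255),1)
        if a%20==0: cv2.putText(o,str(a),((a-x)*k-8,16),0,.33,(0,0,255),1)
    for a in range((y+9)//10*10,y+h,10):
        cv2.line(o,(0,(a-y)*k),(5,(a-y)*k),(0,0,255),1)
        if a%20==0: cv2.putText(o,str(a),(7,(a-y)*k+4),0,.33,(0,0,255),1)
    return o
A=np.vstack([np.hstack([c(s,240,183,100,75,4),c(s,300,240,100,75,4)]),np.hstack([c(t,280,185,100,75,4),c(t,340,185,100,75,4)])])
B=np.vstack([np.hstack([c(s,195,125,100,75,4),c(s,230,120,80,60,5)]),np.hstack([c(t,150,125,100,75,4),c(t,150,170,100,75,4)])])
cv2.imwrite("pics/A.png",A);cv2.imwrite("pics/B.png",B)
E
```

```text
(no output)
```

View pics/A.png

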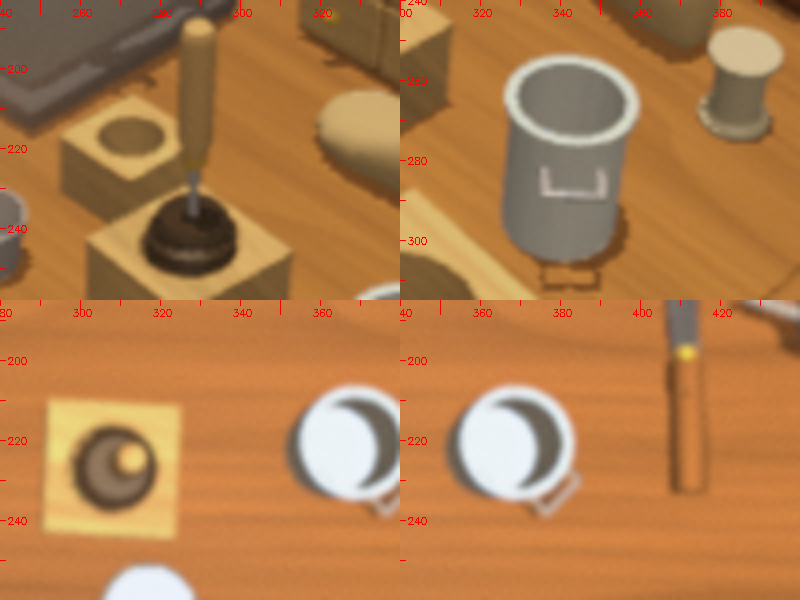

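View pics/B.png

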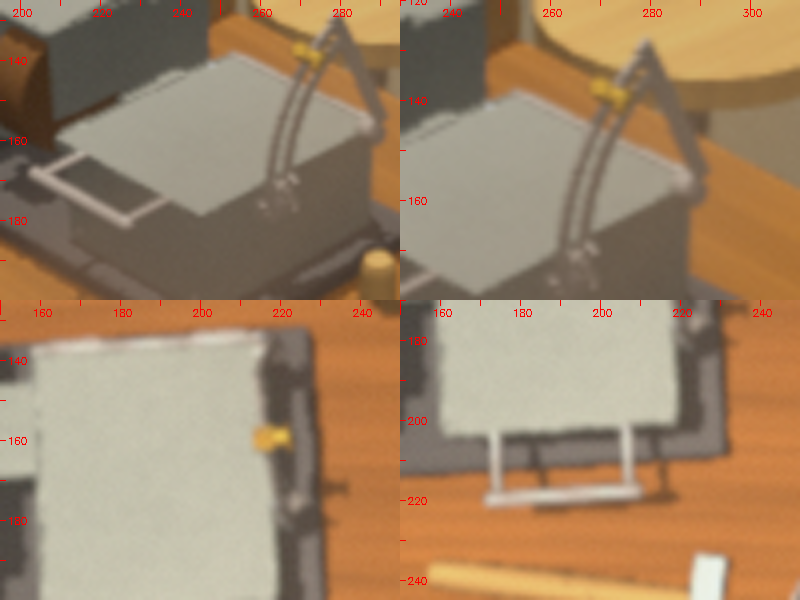

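The crops confirm the middle stand with the brush: handle end at side (289.7,189.5), top (313,224.5); block-top centre at top (308,227). The cup rim centre is at side (342.7,265), top (368.5,220.7). The handle bar runs from side (203.7,168) to (227,180.5), and from top (171.7,220) to (210,217.8). The brass clip is at side ~(272,138), top ~(218,159).

```bash
python3 - <<'E'
from h import *
np.set_printoptions(precision=1,suppress=True)
print("brush top",tri((289.7,189.5),(313,224.5)),onz("top",313,224.5,262))
print("block",onz("top",308,227.2,75), "tuft", onz("top",308.5,227,85))
print("block corners",[onz("top",280+a/4,185+(b-300)/4,75)[:2] for a,b in((48,400),(181,405),(175,538),(44,532))])
print("cup",tri((342.7,265),(368.5,220.7)),onz("top",368.5,220.7,110))
for a,b in(((203.7,168),(171.7,220)),((227,180.5),(210,217.8))): print("bar",tri(a,b),onz("top",*b,129))
L,R_=onz("top",171.7,220,129),onz("top",210,217.8,129)
m=(L+R_)/2;y=(L-R_)/np.linalg.norm(L-R_);x=np.array([y[1],-y[0],0]);hg=m+256*x
print("mid",m,"x dir",x,"yaw",np.arctan2(x[1],x[0]),"hinge",hg)
print("hinge corner px",[(proj("side",hg+s*y),proj("top",hg+s*y)) for s in(88,-88)])
for r in (130,):
  for A in(0,.5,.55,.6,.65,.7,.75,.8,.85):
    q=hg-105*y+r*(-x*np.cos(A)+np.array([0,0,1])*np.sin(A))
    print(A,proj("side",q),proj("top",q))
for n in("side","top"):
    i=cv2.imread(f"pics/{n}0.png");h=cv2.cvtColor(i,cv2.COLOR_BGR2HSV)
    k=cv2.inRange(h,(18,150,120),(35,255,255))
    b=(slice(120,165),slice(255,290)) if n=="side" else (slice(145,175),slice(205,230))
    v,u=np.nonzero(k[b]);u=u+b[1].start;v=v+b[0].start;print(n,len(u),u.mean(),v.mean(),u.min(),u.max(),v.min(),v.max())
E
```

```text
brush top (array([ 458.4, -184. ,  262.6]), np.float64(0.3642789340882072)) [ 458.3 -183.9  262. ]
block [ 459.1 -182.    75. ] tuft [ 459.3 -183.    85. ]
block corners [array([ 512.6, -130.7]), array([ 510.6, -236. ]), array([ 405.5, -232.3]), array([ 408.4, -129.2])]
cup (array([ 481.3, -366.8,  109. ]), np.float64(0.8482220962579666)) [ 480.9 -366.3  110. ]
bar (array([471.8, 234.5, 131. ]), np.float64(1.9336128464133495)) [471.1 235.6 129. ]
bar (array([479.5, 118.7, 135.4]), np.float64(0.09388348484955909)) [479.9 119.6 129. ]
mid [475.5 177.6 129. ] x dir [1.  0.1 0. ] yaw 0.07557583160044641 hinge [730.8 196.9 129. ]
hinge corner px [(array([253. , 139.3]), array([158.9, 137.8])), (array([289.1, 156.6]), array([216. , 134.6]))]
0 [265.9 172.7] [223.5 175.9]
0.5 [269.4 154.1] [220.6 167.2]
0.55 [270.1 152.2] [220.3 165.8]
0.6 [270.9 150.3] [220.  164.3]
0.65 [271.8 148.4] [219.7 162.6]
0.7 [272.7 146.6] [219.4 160.9]
0.75 [273.6 144.7] [219.1 159.1]
0.8 [274.6 143. ] [218.9 157.3]
0.85 [275.7 141.2] [218.6 155.3]
side 30 271.3333333333333 137.96666666666667 268 275 135 141
top 31 217.61290322580646 159.03225806451613 214 221 157 161
```

```bash
cat >> h.py <<'E'
from scipy.spatial.transform import Rotation as Ro
def go(target,n=10):
    s=manip.get_state();w,x,y,z=s["orientation"];r=Ro.from_quat([x,y,z,w])
    d=r.inv().apply(np.array(target,float)-s["position"])
    print("t",round(s["clock"],2),"pos",s["position"].round(1),"F",s["force"].round(1),"gap",round(s["finger_gap"],1),"grip",round(s["grasp_force"],1),"q",s["qpos"].round(2))
    print("tool z",r.apply([0,0,1]).round(3),"tool x",r.apply([1,0,0]).round(3),"off",d.round(1),"per row",(d/n).round(1))
E
python3 -m handwheel '[{"claw":1,"offset":[31,30,-10],"rotation":[0,0,0]},{"claw":1,"offset":[31,30,-10],"rotation":[0,0,0]},{"claw":1,"offset":[31,30,-10],"rotation":[0,0,0]},{"claw":1,"offset":[31,30,-10],"rotation":[0,0,0]},{"claw":1,"offset":[31,30,-10],"rotation":[0,0,0]},{"claw":1,"offset":[31,30,-10],"rotation":[0,0,0]},{"claw":1,"offset":[31,30,-10],"rotation":[0,0,0]},{"claw":1,"offset":[31,30,-10],"rotation":[0,0,0]},{"claw":1,"offset":[31,30,-10],"rotation":[0,0,0]},{"claw":1,"offset":[31,30,-10],"rotation":[0,0,0]}]'
python3 -c "
from h import *
np.set_printoptions(precision=3,suppress=True)
c,e=tri((271.3,138),(217.6,159));print('clip',c,e)
hg=np.array([730.8,196.9,129]);x=np.array([np.cos(.0756),np.sin(.0756),0]);d=c-hg;r=-d@x
print('A',np.arctan2(d[2],r),'rad',np.hypot(d[2],r),'lat',d@[-x[1],x[0],0])
go([458.5,-184,330])"
```

```text
clock: 1.1
position: [426.6, 232.4, 342.7]
orientation: [-0.0, 0.982, -0.188, -0.0]
force: [1.9, 0.4, -0.5]
finger_gap: 85.6
grasp_force: 0.0
clip [637.916  87.05  242.874] 3.4929420397245
A 0.8456580651843322 rad 152.15511447040487 lat -102.52094299177185
t 1.1 pos [426.6 232.4 342.7] F [ 1.9  0.4 -0.5] gap 85.6 grip 0.0 q [ 0.9  -0.01 -0.22 -0.   -1.36  0.29]
tool z [-0.  0. -1.] tool x [ 0.93  -0.369 -0.   ] off [183.1 375.3  12.6] per row [18.3 37.5  1.3]
```

```bash
python3 -m handwheel '[{"claw":1,"offset":[18.3,37.5,1.3],"rotation":[0,0,0]},{"claw":1,"offset":[18.3,37.5,1.3],"rotation":[0,0,0]},{"claw":1,"offset":[18.3,37.5,1.3],"rotation":[0,0,0]},{"claw":1,"offset":[18.3,37.5,1.3],"rotation":[0,0,0]},{"claw":1,"offset":[18.3,37.5,1.3],"rotation":[0,0,0]},{"claw":1,"offset":[18.3,37.5,1.3],"rotation":[0,0,0]},{"claw":1,"offset":[18.3,37.5,1.3],"rotation":[0,0,0]},{"claw":1,"offset":[18.3,37.5,1.3],"rotation":[0,0,0]},{"claw":1,"offset":[18.3,37.5,1.3],"rotation":[0,0,0]},{"claw":1,"offset":[18.3,37.5,1.3],"rotation":[0,0,0]}]'
python3 -c "
from h import *
go([458.5,-184,219],5)"
```

```text
clock: 2.1
position: [457.8, -183.6, 329.2]
orientation: [-0.0, 0.982, -0.188, 0.0]
force: [1.2, 1.2, 0.6]
finger_gap: 85.4
grasp_force: 0.0
t 2.1 pos [ 457.8 -183.6  329.2] F [1.2 1.2 0.6] gap 85.4 grip 0.0 q [ 0.02  0.01 -0.23 -0.   -1.33  1.18]
tool z [ 0.  0. -1.] tool x [ 0.929 -0.369 -0.   ] off [  0.8   0.2 110.2] per row [ 0.2  0.  22. ]
```

```bash
python3 -m handwheel '[{"claw":1,"offset":[0.8,0,27],"rotation":[0,0,0]},{"claw":1,"offset":[0,0,27],"rotation":[0,0,0]},{"claw":1,"offset":[0,0,27],"rotation":[0,0,0]},{"claw":1,"offset":[0,0,27],"rotation":[0,0,0]},{"claw":1,"offset":[0,0,0],"rotation":[0,0,0]},{"claw":0,"offset":[0,0,0],"rotation":[0,0,0]},{"claw":0,"offset":[0,0,0],"rotation":[0,0,0]},{"claw":0,"offset":[0,0,0],"rotation":[0,0,0]},{"claw":0,"offset":[0,0,0],"rotation":[0,0,0]},{"claw":0,"offset":[0,0,0],"rotation":[0,0,0]}]' 50
python3 -c "
from h import *
go([458.5,-184,350],5)"
```

```text
clock: 3.1
position: [459.5, -182.3, 222.4]
orientation: [0.0, 0.982, -0.188, 0.001]
force: [0.3, -0.1, 4.7]
finger_gap: 23.9
grasp_force: 49.1
t 3.1 pos [ 459.5 -182.3  222.4] F [ 0.3 -0.1  4.7] gap 23.9 grip 49.1 q [ 0.02  0.07 -0.41  0.   -1.09  1.17]
tool z [ 0.002 -0.    -1.   ] tool x [ 0.93  -0.369  0.002] off [-1.000e-01  1.900e+00 -1.276e+02] per row [ -0.    0.4 -25.5]
```

```bash
python3 -m handwheel '[{"claw":0,"offset":[0,0,-10],"rotation":[0,0,0]},{"claw":0,"offset":[0,0,-15],"rotation":[0,0,0]},{"claw":0,"offset":[0,0,-20],"rotation":[0,0,0]},{"claw":0,"offset":[0,0,-20],"rotation":[0,0,0]},{"claw":0,"offset":[0,0,-20],"rotation":[0,0,0]},{"claw":0,"offset":[0,0,-20],"rotation":[0,0,0]},{"claw":0,"offset":[0,0,-20],"rotation":[0,0,0]},{"claw":0,"offset":[0,0,-15],"rotation":[0,0,0]},{"claw":0,"offset":[0,0,0],"rotation":[0,0,0]},{"claw":0,"offset":[0,0,0],"rotation":[0,0,0]}]'
python3 - <<'E'
from h import *
go([481,-366.5,362],8)
i=manip.get_image("side");j=manip.get_image("top")
cv2.imwrite("pics/C.png",np.hstack([cv2.resize(i[90:290,230:400],None,fx=2.3,fy=2.3),cv2.resize(j[150:350,250:420],None,fx=2.3,fy=2.3)]))
E
```

```text
clock: 4.1
position: [458.7, -181.9, 361.1]
orientation: [-0.0, 0.982, -0.188, -0.0]
force: [-0.2, -0.6, -2.1]
finger_gap: 24.3
grasp_force: 49.0
t 4.1 pos [ 458.7 -181.9  361.1] F [-0.2 -0.6 -2.1] gap 24.3 grip 49.0 q [ 0.02 -0.   -0.17 -0.   -1.4   1.17]
tool z [ 0.     0.001 -1.   ] tool x [ 0.929 -0.369 -0.   ] off [ 88.8 163.3  -1.1] per row [11.1 20.4 -0.1]
```

View pics/C.png

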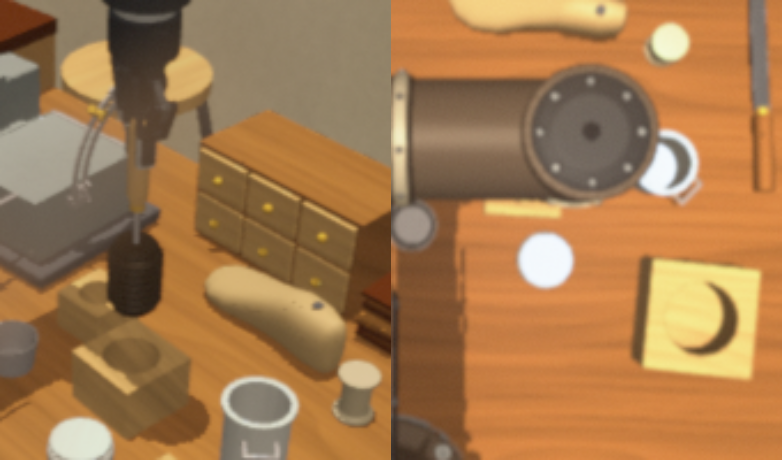

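The brush hangs upright from the gripper, clear of the middle stand (tuft end at side (289,222)), and the cup is undisturbed. Next I move over the cup.

```bash
python3 -m handwheel '[{"claw":0,"offset":[6,10,0],"rotation":[0,0,0]},{"claw":0,"offset":[12,22,0],"rotation":[0,0,0]},{"claw":0,"offset":[12,22,0],"rotation":[0,0,0]},{"claw":0,"offset":[12,22,0],"rotation":[0,0,0]},{"claw":0,"offset":[12,22,0],"rotation":[0,0,0]},{"claw":0,"offset":[12,22,0],"rotation":[0,0,0]},{"claw":0,"offset":[12,22,0],"rotation":[0,0,0]},{"claw":0,"offset":[10.8,21.3,0],"rotation":[0,0,0]},{"claw":0,"offset":[0,0,0],"rotation":[0,0,0]},{"claw":0,"offset":[0,0,0],"rotation":[0,0,0]}]'
python3 - <<'E'
from h import *
go([481,-366.5,228],8)
p=manip.get_state()["position"]
i=manip.get_image("side");cv2.imwrite("pics/s2.png",i)
tip=[p[0],p[1],p[2]-222.4+12]
print("tip",proj("side",tip),"mouth",proj("side",[481,-366.5,115]))
cv2.imwrite("pics/D.png",cv2.resize(i[170:320,270:420],None,fx=4,fy=4,interpolation=cv2.INTER_CUBIC))
E
```

```text
clock: 5.2
position: [480.9, -367.5, 359.9]
orientation: [-0.0, 0.982, -0.188, -0.001]
force: [-0.7, -0.4, -1.4]
finger_gap: 23.8
grasp_force: 49.4
t 5.2 pos [ 480.9 -367.5  359.9] F [-0.7 -0.4 -1.4] gap 23.8 grip 49.4 q [-0.33  0.19  0.05 -0.   -1.43  1.52]
tool z [-0.002  0.001 -1.   ] tool x [ 0.929 -0.37  -0.002] off [ 1.000e-01 -9.000e-01  1.319e+02] per row [ 0.  -0.1 16.5]
tip [344.06650658 253.37284021] mouth [342.59125578 263.28058999]
```

View pics/D.png

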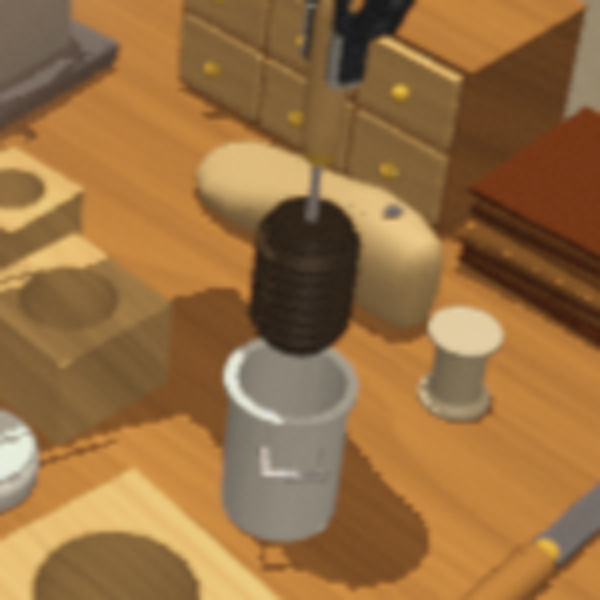

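The tuft is hanging vertically over the mouth; tuft end centre is u≈345.5 and the cup mouth centre is u≈342.7. It needs about 2 mm of correction, then I descend.

```bash
python3 -m handwheel '[{"claw":0,"offset":[-1,-1,5],"rotation":[0,0,0]},{"claw":0,"offset":[-1,-1,5],"rotation":[0,0,0]},{"claw":0,"offset":[0,0,10],"rotation":[0,0,0]},{"claw":0,"offset":[0,0,10],"rotation":[0,0,0]},{"claw":0,"offset":[0,0,10],"rotation":[0,0,0]},{"claw":0,"offset":[0,0,10],"rotation":[0,0,0]},{"claw":0,"offset":[0,0,10],"rotation":[0,0,0]},{"claw":0,"offset":[0,0,10],"rotation":[0,0,0]},{"claw":0,"offset":[0,0,0],"rotation":[0,0,0]},{"claw":0,"offset":[0,0,0],"rotation":[0,0,0]}]'
python3 - <<'E'
from h import *
go([480,-366,224],6)
i=manip.get_image("side");cv2.imwrite("pics/E.png",cv2.resize(i[190:320,280:410],None,fx=4,fy=4,interpolation=cv2.INTER_CUBIC))
E
```

```text
clock: 6.25
position: [480.1, -364.3, 291.2]
orientation: [0.0, 0.982, -0.188, -0.0]
force: [-0.0, -1.2, -1.0]
finger_gap: 24.0
grasp_force: 49.3
t 6.25 pos [ 480.1 -364.3  291.2] F [-0.  -1.2 -1. ] gap 24.0 grip 49.3 q [-0.32  0.21 -0.08  0.   -1.28  1.52]
tool z [-0. -0. -1.] tool x [ 0.929 -0.369 -0.   ] off [ 0.5  1.7 67.2] per row [ 0.1  0.3 11.2]
```

View pics/E.png

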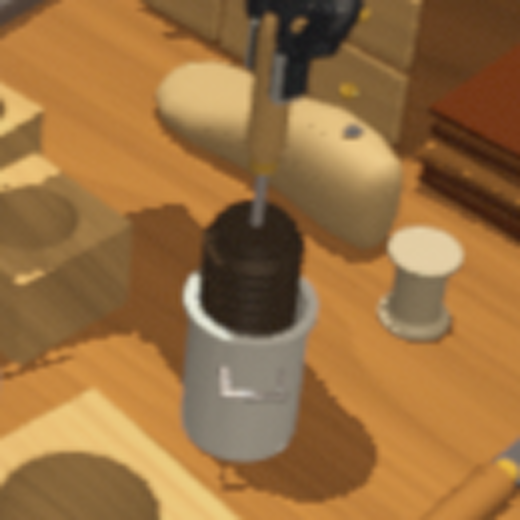

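The tuft has entered the cup centrally (mouth at crop (250,300)), and the cup hasn't moved. Now the strokes.

```bash
python3 -m handwheel '[{"claw":0,"offset":[0,0,10],"rotation":[0,0,0]},{"claw":0,"offset":[0,0,12],"rotation":[0,0,0]},{"claw":0,"offset":[0,0,12],"rotation":[0,0,0]},{"claw":0,"offset":[0,0,12],"rotation":[0,0,0]},{"claw":0,"offset":[0,0,12],"rotation":[0,0,0]},{"claw":0,"offset":[0,0,7],"rotation":[0,0,0]},{"claw":0,"offset":[0,0,0],"rotation":[0,0,0]},{"claw":0,"offset":[0,0,0],"rotation":[0,0,0]},{"claw":0,"offset":[0,0,0],"rotation":[0,0,0]},{"claw":0,"offset":[0,0,0],"rotation":[0,0,0]}]'
python3 -c "
from h import *
go([480,-366,296],6)
i=manip.get_image('side');cv2.imwrite('pics/bot.png',i)"
```

```text
clock: 7.3
position: [480.4, -364.3, 226.9]
orientation: [0.0, 0.982, -0.188, 0.001]
force: [-0.2, -0.6, -0.9]
finger_gap: 23.7
grasp_force: 49.4
t 7.3 pos [ 480.4 -364.3  226.9] F [-0.2 -0.6 -0.9] gap 23.7 grip 49.4 q [-0.32  0.25 -0.18  0.   -1.14  1.52]
tool z [ 0.001 -0.    -1.   ] tool x [ 0.929 -0.369  0.001] off [  0.3   1.8 -69.1] per row [  0.1   0.3 -11.5]
```

```bash
python3 -m handwheel '[{"claw":0,"offset":[0,0,5],"rotation":[0,0,0]},{"claw":0,"offset":[0,0,0],"rotation":[0,0,0]},{"claw":0,"offset":[0,0,-10],"rotation":[0,0,0]},{"claw":0,"offset":[0,0,-13],"rotation":[0,0,0]},{"claw":0,"offset":[0,0,-13],"rotation":[0,0,0]},{"claw":0,"offset":[0,0,-13],"rotation":[0,0,0]},{"claw":0,"offset":[0,0,-13],"rotation":[0,0,0]},{"claw":0,"offset":[0,0,-13],"rotation":[0,0,0]},{"claw":0,"offset":[0,0,0],"rotation":[0,0,0]},{"claw":0,"offset":[0,0,0],"rotation":[0,0,0]}]'
python3 -m handwheel '[{"claw":0,"offset":[0,0,10],"rotation":[0,0,0]},{"claw":0,"offset":[0,0,13],"rotation":[0,0,0]},{"claw":0,"offset":[0,0,13],"rotation":[0,0,0]},{"claw":0,"offset":[0,0,13],"rotation":[0,0,0]},{"claw":0,"offset":[0,0,13],"rotation":[0,0,0]},{"claw":0,"offset":[0,0,13],"rotation":[0,0,0]},{"claw":0,"offset":[0,0,0],"rotation":[0,0,0]},{"claw":0,"offset":[0,0,0],"rotation":[0,0,0]},{"claw":0,"offset":[0,0,0],"rotation":[0,0,0]},{"claw":0,"offset":[0,0,0],"rotation":[0,0,0]}]'
python3 -m handwheel '[{"claw":0,"offset":[0,0,-10],"rotation":[0,0,0]},{"claw":0,"offset":[0,0,-13],"rotation":[0,0,0]},{"claw":0,"offset":[0,0,-13],"rotation":[0,0,0]},{"claw":0,"offset":[0,0,-13],"rotation":[0,0,0]},{"claw":0,"offset":[0,0,-13],"rotation":[0,0,0]},{"claw":0,"offset":[0,0,-13],"rotation":[0,0,0]},{"claw":0,"offset":[0,0,0],"rotation":[0,0,0]},{"claw":0,"offset":[0,0,0],"rotation":[0,0,0]},{"claw":0,"offset":[0,0,0],"rotation":[0,0,0]},{"claw":0,"offset":[0,0,0],"rotation":[0,0,0]}]'
python3 -c "
from h import *
go([480,-365,362],6)"
```

```text
clock: 8.35
position: [480.2, -364.0, 296.4]
orientation: [-0.0, 0.982, -0.188, 0.0]
force: [0.0, -0.5, -1.6]
finger_gap: 23.8
grasp_force: 49.4
clock: 9.35
position: [480.6, -364.3, 222.1]
orientation: [0.0, 0.982, -0.188, 0.001]
force: [0.1, -0.4, -2.0]
finger_gap: 23.9
grasp_force: 49.3
clock: 10.35
position: [479.9, -364.0, 295.5]
orientation: [-0.0, 0.982, -0.188, -0.001]
force: [0.5, -0.0, -1.5]
finger_gap: 24.0
grasp_force: 49.4
t 10.35 pos [ 479.9 -364.   295.5] F [ 0.5 -0.  -1.5] gap 24.0 grip 49.4 q [-0.32  0.21 -0.07 -0.   -1.29  1.52]
tool z [-0.001  0.001 -1.   ] tool x [ 0.929 -0.369 -0.001] off [  0.4   0.9 -66.5] per row [  0.1   0.2 -11.1]
```

```bash
python3 -m handwheel '[{"claw":0,"offset":[0,0,-11],"rotation":[0,0,0]},{"claw":0,"offset":[0,0,-14],"rotation":[0,0,0]},{"claw":0,"offset":[0,0,-14],"rotation":[0,0,0]},{"claw":0,"offset":[0,0,-14],"rotation":[0,0,0]},{"claw":0,"offset":[0,0,-13],"rotation":[0,0,0]},{"claw":0,"offset":[-6,-12,0],"rotation":[0,0,0]},{"claw":0,"offset":[-10,-18,0],"rotation":[0,0,0]},{"claw":0,"offset":[-10,-18,0],"rotation":[0,0,0]},{"claw":0,"offset":[-10,-18,0],"rotation":[0,0,0]},{"claw":0,"offset":[-10,-18,0],"rotation":[0,0,0]}]'
python3 -m handwheel '[{"claw":0,"offset":[-10,-18,0],"rotation":[0,0,0]},{"claw":0,"offset":[-10,-18,0],"rotation":[0,0,0]},{"claw":0,"offset":[-10,-18,0],"rotation":[0,0,0]},{"claw":0,"offset":[-6,-12,0],"rotation":[0,0,0]},{"claw":0,"offset":[-4,-11,0],"rotation":[0,0,0]},{"claw":0,"offset":[0,0,0],"rotation":[0,0,0]},{"claw":0,"offset":[0,0,0],"rotation":[0,0,0]},{"claw":0,"offset":[0,0,0],"rotation":[0,0,0]},{"claw":0,"offset":[0,0,0],"rotation":[0,0,0]},{"claw":0,"offset":[0,0,0],"rotation":[0,0,0]}]'
python3 -c "
from h import *
go([459.5,-182.3,223],8)
i=manip.get_image('side');cv2.imwrite('pics/F.png',cv2.resize(i[150:300,220:370],None,fx=4,fy=4,interpolation=cv2.INTER_CUBIC))"
```

```text
clock: 11.35
position: [467.9, -267.6, 362.1]
orientation: [-0.0, 0.982, -0.188, -0.0]
force: [1.3, 0.5, -0.9]
finger_gap: 23.9
grasp_force: 49.4
clock: 12.35
position: [459.6, -183.2, 362.1]
orientation: [0.0, 0.982, -0.188, -0.0]
force: [-0.9, 0.8, -0.9]
finger_gap: 23.7
grasp_force: 49.4
t 12.35 pos [ 459.6 -183.2  362.1] F [-0.9  0.8 -0.9] gap 23.7 grip 49.4 q [ 0.02 -0.   -0.17  0.   -1.41  1.17]
tool z [-0. -0. -1.] tool x [ 0.929 -0.37  -0.   ] off [ -0.3  -0.8 139.1] per row [-0.  -0.1 17.4]
```

View pics/F.png

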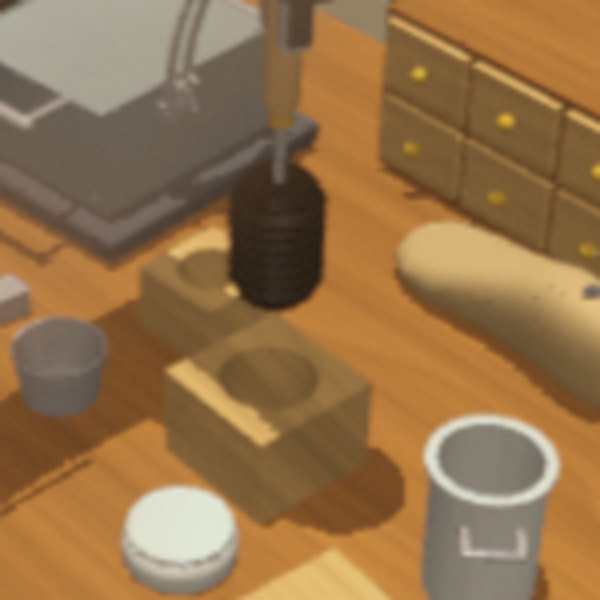

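The brush is upright over the middle stand's hole (tuft end at crop (277,290), hole centre (268,377)), and the cup stands. Lower it.

```bash
python3 -m handwheel '[{"claw":0,"offset":[0,-1,15],"rotation":[0,0,0]},{"claw":0,"offset":[0,0,18],"rotation":[0,0,0]},{"claw":0,"offset":[0,0,18],"rotation":[0,0,0]},{"claw":0,"offset":[0,0,12],"rotation":[0,0,0]},{"claw":0,"offset":[0,0,10],"rotation":[0,0,0]},{"claw":0,"offset":[0,0,12],"rotation":[0,0,0]},{"claw":0,"offset":[0,0,12],"rotation":[0,0,0]},{"claw":0,"offset":[0,0,12],"rotation":[0,0,0]},{"claw":0,"offset":[0,0,0],"rotation":[0,0,0]},{"claw":0,"offset":[0,0,0],"rotation":[0,0,0]}]'
python3 -c "
from h import *
go([459.5,-182.3,223],4)"
```

```text
clock: 13.4
position: [460.1, -181.9, 253.3]
orientation: [0.0, 0.982, -0.188, -0.0]
force: [0.8, -0.3, -1.7]
finger_gap: 23.9
grasp_force: 49.4
t 13.4 pos [ 460.1 -181.9  253.3] F [ 0.8 -0.3 -1.7] gap 23.9 grip 49.4 q [ 0.02  0.05 -0.36  0.   -1.16  1.17]
tool z [-0. -0. -1.] tool x [ 0.93  -0.369 -0.   ] off [-0.4  0.5 30.3] per row [-0.1  0.1  7.6]
```

Already in the hole with no load, so I lower the last 30 mm and release.

```bash
python3 -m handwheel '[{"claw":0,"offset":[0,0,8],"rotation":[0,0,0]},{"claw":0,"offset":[0,0,8],"rotation":[0,0,0]},{"claw":0,"offset":[0,0,8],"rotation":[0,0,0]},{"claw":0,"offset":[0,0,5],"rotation":[0,0,0]},{"claw":0,"offset":[0,0,2],"rotation":[0,0,0]},{"claw":0,"offset":[0,0,0],"rotation":[0,0,0]},{"claw":0.6,"offset":[0,0,0],"rotation":[0,0,0]},{"claw":0.6,"offset":[0,0,0],"rotation":[0,0,0]},{"claw":0.8,"offset":[0,0,0],"rotation":[0,0,0]},{"claw":0.8,"offset":[0,0,0],"rotation":[0,0,0]}]'
python3 -c "
from h import *
go([459.5,-182.3,330],4)"
```

```text
clock: 14.4
position: [460.0, -181.8, 222.4]
orientation: [-0.0, 0.982, -0.188, 0.0]
force: [-0.5, 0.1, 0.3]
finger_gap: 68.3
grasp_force: 0.0
t 14.4 pos [ 460.  -181.8  222.4] F [-0.5  0.1  0.3] gap 68.3 grip 0.0 q [ 0.02  0.07 -0.41  0.   -1.09  1.17]
tool z [ 0. -0. -1.] tool x [ 0.929 -0.369  0.   ] off [  -0.3    0.6 -107.6] per row [ -0.1   0.2 -26.9]
```

```bash
python3 -m handwheel '[{"claw":0.8,"offset":[0,0,-15],"rotation":[0,0,0]},{"claw":0.8,"offset":[0,0,-30],"rotation":[0,0,0]},{"claw":0.8,"offset":[0,0,-35],"rotation":[0,0,0]},{"claw":0.8,"offset":[0,0,-30],"rotation":[0,0,0.14]},{"claw":0.8,"offset":[0,0,0],"rotation":[0,0,0.14]},{"claw":0.8,"offset":[0,0,0],"rotation":[0,0,0.14]},{"claw":0.8,"offset":[0,0,0],"rotation":[0,0,0.14]},{"claw":0.8,"offset":[0,0,0],"rotation":[0,0,0.14]},{"claw":0.6,"offset":[0,0,0],"rotation":[0,0,0.14]},{"claw":0.5,"offset":[0,0,0],"rotation":[0,0,0.14]}]'
python3 -c "
from h import *
go([475.5,177.6,260],10)
i=manip.get_image('side');cv2.imwrite('pics/s3.png',i)
s=i[120:300,180:400];t=manip.get_image('top');cv2.imwrite('pics/t3.png',t);cv2.imwrite('pics/G.png',cv2.resize(s,None,fx=3.3,fy=3.3,interpolation=cv2.INTER_CUBIC))"
```

```text
clock: 15.4
position: [459.9, -181.8, 332.3]
orientation: [-0.0, 0.776, -0.63, -0.0]
force: [-0.0, -0.6, 0.9]
finger_gap: 43.1
grasp_force: 0.0
t 15.4 pos [ 459.9 -181.8  332.3] F [-0.  -0.6  0.9] gap 43.1 grip 0.0 q [ 0.02  0.01 -0.22 -0.   -1.34  0.19]
tool z [ 0.  0. -1.] tool x [ 0.206 -0.979 -0.   ] off [-348.5  -89.2   72.3] per row [-34.9  -8.9   7.2]
```

View pics/G.png

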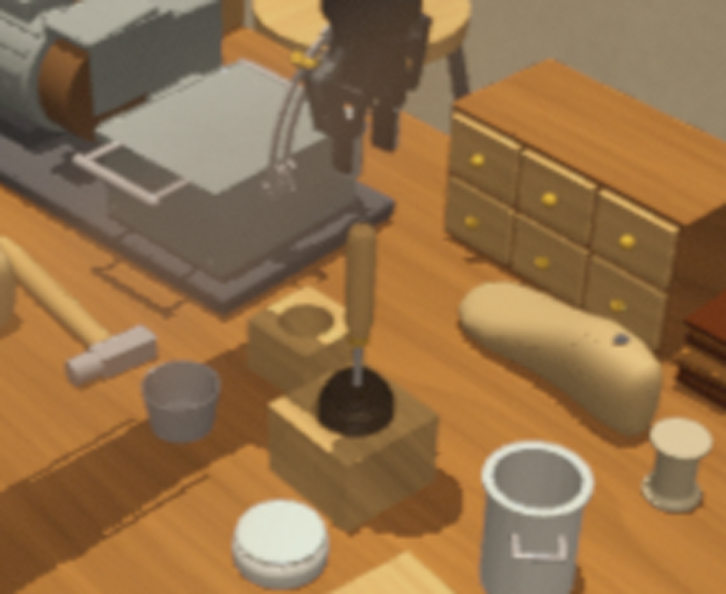

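The brush stands upright in the middle stand, released (crop (360,330)). The cup is upright, and the flap bar lies at crop (75–155, 160–200). Now to the handle.

```bash
python3 -m handwheel '[{"claw":0.5,"offset":[-34.9,-8.9,0],"rotation":[0,0,0]},{"claw":0.5,"offset":[-34.9,-8.9,0],"rotation":[0,0,0]},{"claw":0.5,"offset":[-34.9,-8.9,0],"rotation":[0,0,0]},{"claw":0.5,"offset":[-34.9,-8.9,0],"rotation":[0,0,0]},{"claw":0.5,"offset":[-34.9,-8.9,0],"rotation":[0,0,0]},{"claw":0.4,"offset":[-34.9,-8.9,12],"rotation":[0,0,0]},{"claw":0.4,"offset":[-34.9,-8.9,12],"rotation":[0,0,0]},{"claw":0.4,"offset":[-34.9,-8.9,12],"rotation":[0,0,0]},{"claw":0.4,"offset":[-34.9,-8.9,12],"rotation":[0,0,0]},{"claw":0.4,"offset":[-34.9,-8.9,12],"rotation":[0,0,0.13]}]'
python3 - <<'E'
from h import *
np.set_printoptions(precision=3,suppress=True)
# refine bar/clip numerically from unobstructed start pictures
def bright(n,box,f):
    i=cv2.imread(f"pics/{n}0.png");x,y,w,h=box;k=f(i[y:y+h,x:x+w]).astype(np.uint8);v,u=np.nonzero(k);return u+x,v+y
u,v=bright("top",(165,213,55,12),lambda a:(a.min(2)>135)&(a.max(2).astype(int)-a.min(2)<45))
print(len(u),u.min(),u.max(),np.polyfit(u,v,1),u.mean(),v.mean())
pts=np.array([onz("top",a,b,133) for a,b in zip(u,v)]);print(pts.min(0),pts.max(0),pts.mean(0),np.polyfit(pts[:,1],pts[:,0],1))
go([475.5,177.6,150],10)
E
```

```text
clock: 16.5
position: [473.0, 179.6, 272.1]
orientation: [-0.0, 0.737, -0.676, 0.0]
force: [0.9, -0.5, -0.0]
finger_gap: 34.5
grasp_force: 0.0
120 172 209 [ -0.043 226.17 ] 190.55833333333334 217.93333333333334
[470.91  122.008 133.   ] [494.065 233.835 133.   ] [478.187 177.814 133.   ] [ -0.061 489.005]
t 16.5 pos [473.  179.6 272.1] F [ 0.9 -0.5 -0. ] gap 34.5 grip 0.0 q [ 0.75  0.06 -0.31  0.   -1.21 -0.66]
tool z [ 0.  0. -1.] tool x [ 0.087 -0.996 -0.   ] off [  2.3  -2.2 122.1] per row [ 0.2 -0.2 12.2]
```

```bash
python3 -m handwheel '[{"claw":0.4,"offset":[1.2,-2,16],"rotation":[0,0,0]},{"claw":0.4,"offset":[1.2,-2,16],"rotation":[0,0,0]},{"claw":0.4,"offset":[0,0,16],"rotation":[0,0,0]},{"claw":0.4,"offset":[0,0,16],"rotation":[0,0,0]},{"claw":0.4,"offset":[0,0,16],"rotation":[0,0,0]},{"claw":0.4,"offset":[0,0,16],"rotation":[0,0,0]},{"claw":0.4,"offset":[0,0,12],"rotation":[0,0,0]},{"claw":0.4,"offset":[0,0,12],"rotation":[0,0,0]},{"claw":0.4,"offset":[0,0,10],"rotation":[0,0,0]},{"claw":0.4,"offset":[0,0,0],"rotation":[0,0,0]}]'
python3 -c "
from h import *
go([477,177.6,121],10)"
```

```text
clock: 17.5
position: [476.8, 175.6, 141.0]
orientation: [0.001, 0.736, -0.677, -0.0]
force: [-0.1, -0.6, -0.0]
finger_gap: 34.3
grasp_force: 0.0
t 17.5 pos [476.8 175.6 141. ] F [-0.1 -0.6 -0. ] gap 34.3 grip 0.0 q [ 0.74  0.18 -0.49 -0.   -0.9  -0.66]
tool z [-0.002 -0.001 -1.   ] tool x [ 0.083 -0.997  0.001] off [-2.  -0.4 20. ] per row [-0.2 -0.   2. ]
```

```bash
python3 -m handwheel '[{"claw":0.4,"offset":[-1,0,10],"rotation":[0,0,0]},{"claw":0.4,"offset":[-1,0,10],"rotation":[0,0,0]},{"claw":0.4,"offset":[0,0,0],"rotation":[0,0,0]},{"claw":0.2,"offset":[0,0,0],"rotation":[0,0,0]},{"claw":0,"offset":[0,0,0],"rotation":[0,0,0]},{"claw":0,"offset":[0,0,0],"rotation":[0,0,0]},{"claw":0,"offset":[0,0,0],"rotation":[0,0,0]},{"claw":0,"offset":[0,0,0],"rotation":[0,0,0]},{"claw":0,"offset":[0,0,0],"rotation":[0,0,0]},{"claw":0,"offset":[0,0,0],"rotation":[0,0,0]}]' 40
python3 -c "
from h import *
go([477,177.6,121],10)"
```

```text
clock: 18.5
position: [475.3, 177.8, 122.3]
orientation: [0.001, 0.736, -0.677, -0.001]
force: [-9.5, 3.4, 4.3]
finger_gap: 10.9
grasp_force: 39.1
t 18.5 pos [475.3 177.8 122.3] F [-9.5  3.4  4.3] gap 10.9 grip 39.1 q [ 0.74  0.2  -0.51 -0.   -0.86 -0.66]
tool z [-0.003 -0.    -1.   ] tool x [ 0.082 -0.997  0.   ] off [ 0.3 -1.7  1.3] per row [ 0.  -0.2  0.1]
```

The bar is gripped (gap 10.9 mm). I lift along the arc of 256 mm radius.

```bash
python3 -m handwheel '[{"claw":0,"offset":[0,-0.2,-9],"rotation":[0,0,0]},{"claw":0,"offset":[0,-0.5,-9],"rotation":[0,0,0]},{"claw":0,"offset":[0,-0.8,-9],"rotation":[0,0,0]},{"claw":0,"offset":[0,-1.1,-8.9],"rotation":[0,0,0]},{"claw":0,"offset":[0,-1.4,-8.8],"rotation":[0,0,0]},{"claw":0,"offset":[0,-1.7,-8.8],"rotation":[0,0,0]},{"claw":0,"offset":[0,-2,-8.7],"rotation":[0,0,0]},{"claw":0,"offset":[0,-2.3,-8.7],"rotation":[0,0,0]},{"claw":0,"offset":[0,-2.6,-8.6],"rotation":[0,0,0]},{"claw":0,"offset":[0,-2.9,-8.5],"rotation":[0,0,0]}]'
python3 -c "
from h import *
go([475.3,177.8,122.3],10)"
```

```text
clock: 19.5
position: [489.9, 179.0, 209.5]
orientation: [0.002, 0.736, -0.677, -0.002]
force: [-9.3, 3.5, -0.2]
finger_gap: 10.6
grasp_force: 38.9
t 19.5 pos [489.9 179.  209.5] F [-9.3  3.5 -0.2] gap 10.6 grip 38.9 q [ 0.72  0.13 -0.37 -0.   -1.07 -0.64]
tool z [-0.005 -0.001 -1.   ] tool x [ 0.082 -0.997  0.   ] off [-0.  14.1 87.3] per row [-0.   1.4  8.7]
```

```bash
python3 -m handwheel '[{"claw":0,"offset":[0,-3.2,-8.4],"rotation":[0,0,0]},{"claw":0,"offset":[0,-3.5,-8.2],"rotation":[0,0,0]},{"claw":0,"offset":[0,-3.8,-8.1],"rotation":[0,0,0]},{"claw":0,"offset":[0,-4.1,-8],"rotation":[0,0,0]},{"claw":0,"offset":[0,-4.4,-7.8],"rotation":[0,0,0]},{"claw":0,"offset":[0,-4.7,-7.6],"rotation":[0,0,0]},{"claw":0,"offset":[0,-5,-7.5],"rotation":[0,0,0]},{"claw":0,"offset":[0,-5.2,-7.3],"rotation":[0,0,0]},{"claw":0,"offset":[0,-5.4,-7.2],"rotation":[0,0,0]},{"claw":0,"offset":[0,-5.6,-7],"rotation":[0,0,0]}]'
python3 - <<'E'
from h import *
go([475.3,177.8,122.3],10)
p=manip.get_state()["position"]-[475.3,177.8,122.3]
print("A",np.arctan2(p[2],256-np.hypot(*p[:2])),np.hypot(p[2],256-np.hypot(*p[:2])))
S=manip.get_image("side");T=manip.get_image("top");cv2.imwrite("pics/s4.png",S);cv2.imwrite("pics/t4.png",T)
a=cv2.resize(S[115:185,235:305],(400,400),interpolation=cv2.INTER_CUBIC);b=cv2.resize(cv2.imread("pics/side0.png")[115:185,235:305],(400,400),interpolation=cv2.INTER_CUBIC)
cv2.imwrite("pics/H.png",np.hstack([a,b]))
E
```

```text
clock: 20.5
position: [532.8, 182.5, 287.9]
orientation: [0.003, 0.736, -0.677, -0.003]
force: [-23.4, 2.1, 14.5]
finger_gap: 10.4
grasp_force: 39.4
t 20.5 pos [532.8 182.5 287.9] F [-23.4   2.1  14.5] gap 10.4 grip 39.4 q [ 0.67  0.15 -0.16 -0.   -1.27 -0.59]
tool z [-0.008 -0.001 -1.   ] tool x [ 0.083 -0.997  0.   ] off [ -0.2  56.4 166. ] per row [-0.   5.6 16.6]
A 0.6957730407242277 258.3100227901358
```

```bash
python3 -m handwheel '[{"claw":0,"offset":[0,-3,-4.4],"rotation":[0,0,0]},{"claw":0,"offset":[0,-3,-4.4],"rotation":[0,0,0]},{"claw":0,"offset":[0,-3.3,-4.3],"rotation":[0,0,0]},{"claw":0,"offset":[0,-3.3,-4.2],"rotation":[0,0,0]},{"claw":0,"offset":[0,-3.3,-4.2],"rotation":[0,0,0]},{"claw":0,"offset":[0,0,0],"rotation":[0,0,0]},{"claw":0,"offset":[0,0,0],"rotation":[0,0,0]},{"claw":0,"offset":[0,0,0],"rotation":[0,0,0]},{"claw":0,"offset":[0,0,0],"rotation":[0,0,0]},{"claw":0,"offset":[0,0,0],"rotation":[0,0,0]}]'
python3 - <<'E'
from h import *
np.set_printoptions(precision=3,suppress=True)
go([475.3,177.8,122.3],10)
p=manip.get_state()["position"]-[475.3,177.8,122.3]
print("A",np.arctan2(p[2],256-np.hypot(*p[:2])),np.hypot(p[2],256-np.hypot(*p[:2])))
x=np.array([np.cos(.07),np.sin(.07),0]);y=np.array([-x[1],x[0],0]);hg=np.array([475.3,177.6,129])+256*x
def ang(n,u,v):
    o,d=ray(n,u,v);o=o-hg;q=o+d*(-105-o@y)/(d@y);return np.arctan2(q[2],-q@x),np.hypot(q[2],q@x)
for uv in((271.3,138),(274.5,140.5),(268.5,135.5)):print("side",uv,ang("side",*uv))
for A in(.75,.8,.85):
    q=hg-105*y+130*(-x*np.cos(A)+np.array([0,0,1])*np.sin(A));print(A,proj("side",q),proj("top",q))
S=manip.get_image("side");T=manip.get_image("top");cv2.imwrite("pics/s5.png",S);cv2.imwrite("pics/t5.png",T)
def c(i,x,y,w,h,k):
    o=cv2.resize(i[y:y+h,x:x+w],None,fx=k,fy=k,interpolation=cv2.INTER_CUBIC)
    for a in range(x,x+w):
        cv2.line(o,((a-x)*k+k//2,0),((a-x)*k+k//2,5 if a%5 else 12),(0,0,255),1)
        if a%5==0: cv2.putText(o,str(a),((a-x)*k,22),0,.33,(0,0,255),1)
    for a in range(y,y+h):
        cv2.line(o,(0,(a-y)*k+k//2),(5 if a%5 else 12,(a-y)*k+k//2),(0,0,255),1)
        if a%5==0: cv2.putText(o,str(a),(14,(a-y)*k+k//2+4),0,.33,(0,0,255),1)
    return o
s0=cv2.imread("pics/side0.png")
cv2.imwrite("pics/I.png",np.hstack([c(S,255,125,40,50,10),c(s0,255,125,40,50,10)])[:500])
E
```

```text
clock: 21.6
position: [551.4, 184.1, 309.2]
orientation: [0.001, 0.736, -0.677, -0.001]
force: [-8.2, 0.2, 4.3]
finger_gap: 10.8
grasp_force: 39.3
t 21.6 pos [551.4 184.1 309.2] F [-8.2  0.2  4.3] gap 10.8 grip 39.3 q [ 0.66  0.17 -0.09 -0.   -1.31 -0.57]
tool z [-0.003 -0.    -1.   ] tool x [ 0.083 -0.997  0.   ] off [ -0.1  75.8 187.1] per row [-0.   7.6 18.7]
A 0.8051983258102956 259.21506747943124
side (271.3, 138) (np.float64(0.8353771245540977), np.float64(158.0230184262157))
side (274.5, 140.5) (np.float64(0.8448490499794553), np.float64(137.68067081091223))
side (268.5, 135.5) (np.float64(0.8331205878482193), np.float64(176.2798914487787))
0.75 [273.633 144.922] [219.455 159.384]
0.8 [274.647 143.142] [219.179 157.508]
0.85 [275.708 141.403] [218.909 155.558]
```

View pics/I.png

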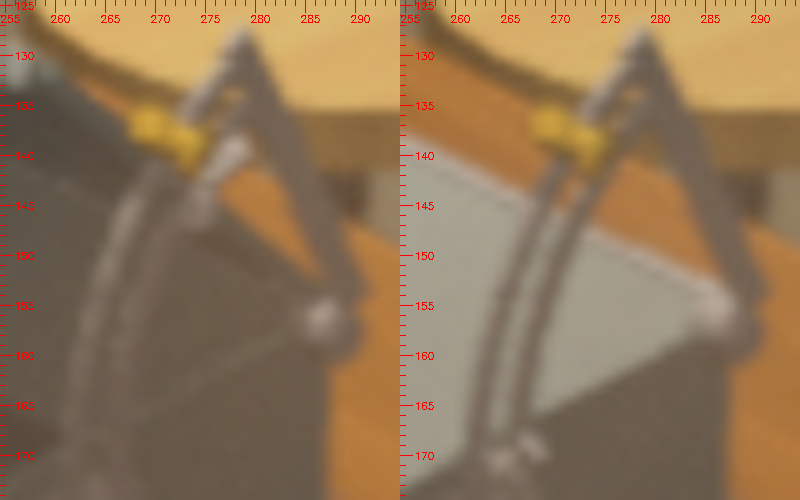

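The nut (centre ~(276.2,142.2)) is just below the brass pointer (its blobs are at (269.5,137) and (273.5,139)). The slot midline crosses the clip at about (274.5,138). I work out the remaining angle with the quadrant's lateral offset fitted from the slot.

```bash
python3 - <<'E'
from h import *
np.set_printoptions(precision=3,suppress=True)
x=np.array([np.cos(.07),np.sin(.07),0]);y=np.array([-x[1],x[0],0]);hg=np.array([475.3,177.6,129])+256*x
def ang(n,u,v,l):
    o,d=ray(n,u,v);o=o-hg;q=o+d*(-l-o@y)/(d@y);return np.round([np.arctan2(q[2],-q@x),np.hypot(q[2],q@x)],3)
for l in(90,95,100,105,110):
    print(l,"slot",[ang("side",*p,l) for p in((265.2,165),(268,150),(271.3,143))],"tip",[ang("side",*p,l) for p in((273.5,139),(274.5,138),(269.5,137))],"nut",ang("side",276.2,142.2,l),"nut0",ang("side",265.5,172.5,l))
def brass(f,box):
    i=cv2.imread(f);u0,v0,w,h=box;c=i[v0:v0+h,u0:u0+w].astype(int);s=np.clip(c[:,:,2]-c[:,:,0]-60,0,None)*((c[:,:,1]-c[:,:,0])>45);return s
np.set_printoptions(linewidth=200)
for f in("pics/top0.png","pics/t5.png"):print(f);print(brass(f,(210,150,16,16)))
# brass & nut pixels in t5: top-view grey around the bolt
t=cv2.cvtColor(cv2.imread("pics/t5.png"),cv2.COLOR_BGR2GRAY);print(t[148:172,208:232])
E
```

```text
90 slot [array([  0.151, 119.27 ]), array([  0.576, 125.479]), array([  0.772, 126.071])] tip [array([  0.886, 127.202]), array([  0.924, 125.872]), array([  0.85 , 149.618])] nut [  0.882 106.523] nut0 [ -0.095 117.032]
95 slot [array([  0.178, 124.912]), array([  0.58 , 131.901]), array([  0.765, 132.465])] tip [array([  0.874, 133.457]), array([  0.91 , 132.072]), array([  0.841, 155.812])] nut [  0.868 112.889] nut0 [ -0.056 121.713]
100 slot [array([  0.203, 130.638]), array([  0.584, 138.324]), array([  0.76 , 138.863])] tip [array([  0.863, 139.73 ]), array([  0.897, 138.295]), array([  0.833, 162.016])] nut [  0.856 119.275] nut0 [ -0.019 126.57 ]
105 slot [array([  0.226, 136.439]), array([  0.587, 144.749]), array([  0.755, 145.265])] tip [array([  0.853, 146.018]), array([  0.885, 144.54 ]), array([  0.825, 168.231])] nut [  0.844 125.679] nut0 [  0.015 131.585]
110 slot [array([  0.247, 142.305]), array([  0.59 , 151.176]), array([  0.75 , 151.671])] tip [array([  0.844, 152.32 ]), array([  0.874, 150.804]), array([  0.819, 174.454])] nut [  0.834 132.097] nut0 [  0.046 1
[... 3344 characters left out ...]
8 134]
 [150 151 150 137 111  87  90 113 125 126 110  88  83  80  81  81  89 106 119 118  97  86 103 132]
 [149 150 149 137 106  87  91 110 127 129 116  93  83  82  81  80  83  94 102 104  88  80  95 112]
 [150 150 146 133 104  84  91 107 121 130 120  98  85  82  78  83  80  85  90  92  82  80  86  97]
 [149 150 144 126 101  83  88 103 116 127 121 101  90  82  82  81  85  90  94  92  80  76  86  92]
 [149 149 143 122  98  81  90 104 112 121 118 104  89  83  82  84  84  93 107  99  80  76  85  92]
 [150 150 141 122  98  83  89 103 110 121 121 106  93  85  84  83  81  94 108 100  82  75  85  92]
 [149 146 135 118  97  83  87 101 111 125 125 109  95  87  85  81  84  95 108  97  78  74  84  90]]
```

```bash
python3 - <<'E'
from h import *
np.set_printoptions(precision=2,suppress=True,linewidth=200)
x=np.array([np.cos(.07),np.sin(.07),0]);y=np.array([-x[1],x[0],0]);hg=np.array([475.3,177.6,129])+256*x
S=cv2.imread("pics/s5.png").astype(int)
for u in (263,265,267,281,283,285):
    c=S[125:160,u];sat=c[:,2]-c[:,0];print(u,"r-b",dict(zip(range(125,160),sat)) if u in(265,283) else "", "edges",[v+125 for v in range(34) if sat[v]>45>=sat[v+1]])
for A in(.78,.8,.82,.84,.86):
    L=[]
    for r in np.linspace(5,206,80):L.append(proj("side",hg-88*y+r*(-x*np.cos(A)+np.array([0,0,1])*np.sin(A))))
    L=np.array(L)[::-1];print(A,[np.interp(u,L[:,0],L[:,1]).round(1) for u in(263,265,267,281,283,285)])
E
```

```text
263 r-b  edges [133]
265 r-b {125: np.int64(112), 126: np.int64(113), 127: np.int64(113), 128: np.int64(113), 129: np.int64(111), 130: np.int64(105), 131: np.int64(77), 132: np.int64(68), 133: np.int64(82), 134: np.int64(100), 135: np.int64(70), 136: np.int64(29), 137: np.int64(23), 138: np.int64(23), 139: np.int64(25), 140: np.int64(24), 141: np.int64(25), 142: np.int64(25), 143: np.int64(27), 144: np.int64(26), 145: np.int64(26), 146: np.int64(27), 147: np.int64(28), 148: np.int64(28), 149: np.int64(28), 150: np.int64(29), 151: np.int64(30), 152: np.int64(30), 153: np.int64(30), 154: np.int64(30), 155: np.int64(31), 156: np.int64(30), 157: np.int64(30), 158: np.int64(31), 159: np.int64(29)} edges [135]
267 r-b  edges [138]
281 r-b  edges [131, 149]
283 r-b {125: np.int64(108), 126: np.int64(109), 127: np.int64(107), 128: np.int64(105), 129: np.int64(108), 130: np.int64(110), 131: np.int64(111), 132: np.int64(106), 133: np.int64(98), 134: np.int64(89), 135: np.int64(63), 136: np.int64(39), 137: np.int64(35), 138: np.int64(34), 139: np.int64(34), 140: np.int64(35), 141: np.int64(36),
[... 286 characters left out ...]
, 157: np.int64(34), 158: np.int64(34), 159: np.int64(34)} edges [135, 150]
285 r-b  edges [139, 152]
0.78 [np.float64(136.2), np.float64(137.8), np.float64(139.3), np.float64(150.4), np.float64(151.9), np.float64(153.5)]
0.8 [np.float64(134.7), np.float64(136.4), np.float64(138.1), np.float64(149.9), np.float64(151.6), np.float64(153.3)]
0.82 [np.float64(133.2), np.float64(135.0), np.float64(136.8), np.float64(149.4), np.float64(151.2), np.float64(153.0)]
0.84 [np.float64(131.6), np.float64(133.5), np.float64(135.4), np.float64(148.9), np.float64(150.8), np.float64(152.8)]
0.86 [np.float64(129.9), np.float64(132.0), np.float64(134.0), np.float64(148.4), np.float64(150.4), np.float64(152.5)]
```

```bash
python3 -m handwheel '[{"claw":0,"offset":[0,-1.1,-1.3],"rotation":[0,0,0]},{"claw":0,"offset":[0,-1.1,-1.3],"rotation":[0,0,0]},{"claw":0,"offset":[0,-1.1,-1.3],"rotation":[0,0,0]},{"claw":0,"offset":[0,-1.1,-1.3],"rotation":[0,0,0]},{"claw":0,"offset":[0,0,0],"rotation":[0,0,0]},{"claw":0,"offset":[0,0,0],"rotation":[0,0,0]},{"claw":0,"offset":[0,0,0],"rotation":[0,0,0]},{"claw":0,"offset":[0,0,0],"rotation":[0,0,0]},{"claw":0,"offset":[0,0,0],"rotation":[0,0,0]},{"claw":0,"offset":[0,0,0],"rotation":[0,0,0]}]'
python3 - <<'E'
from h import *
go([475.3,177.8,122.3],10)
p=manip.get_state()["position"]-[475.3,177.8,122.3]
print("A",np.arctan2(p[2],256-np.hypot(*p[:2])),np.arcsin(p[2]/256),np.arccos(1-np.hypot(*p[:2])/256))
S=manip.get_image("side").astype(int);O=cv2.imread("pics/s5.png").astype(int)
for I in(O,S):
    g=I[134:150,270:284].min(2);print(g)
    print([[v+125 for v in range(34) if s[v]>45>=s[v+1]] for s in (I[125:160,u,2]-I[125:160,u,0] for u in(261,263,265,281,283,285))])
b=cv2.imread("pics/side0.png").astype(int)[200:310,240:380];print("brush/cup scene change px",int((abs(b-S[200:310,240:380]).max(2)>60).sum()))
E
```

```text
clock: 22.7
position: [556.5, 184.5, 314.3]
orientation: [0.001, 0.736, -0.677, -0.001]
force: [-6.1, 1.0, 2.0]
finger_gap: 10.6
grasp_force: 39.1
t 22.7 pos [556.5 184.5 314.3] F [-6.1  1.   2. ] gap 10.6 grip 39.1 q [ 0.65  0.18 -0.07 -0.   -1.32 -0.57]
tool z [-0.002 -0.    -1.   ] tool x [ 0.083 -0.997  0.   ] off [-1.000e-01  8.110e+01  1.921e+02] per row [-0.   8.1 19.2]
A 0.8329357793751626 0.8480450194372512 0.8204799224805295
[[ 59  63  67  91 123 117  91  83  87  86  82  83  84  96]
 [ 61  63  76 107 111  93  77  73  88  90  83  82  82  89]
 [ 65  66  87 111 103  81  77  84  90  85  83  82  82  83]
 [ 62  60  73  91  83  73  84  93  90  81  77  81  82  82]
 [ 57  58  62  69  68  61  70  95 110  95  74  78  82  83]
 [ 51  55  55  59  59  57  82 126 147 122  81  76  80  83]
 [ 66  58  55  56  54  64 106 135 139 118  87  75  81  82]
 [ 87  80  69  57  58  87 123 135 118  89  76  81  82  82]
 [ 89  83  77  64  73 112 127 109  82  71  75  85  84  79]
 [ 83  79  81  81  95 108 101  78  67  66  68  70  70  77]
 [ 79  72  76  86 107 116  97  73  67  67  67  67  68  73]
 [ 76  76  8
[... 672 characters left out ...]
43 139 111  79  80  83]
 [ 63  59  55  56  58  70 109 133 133 112  84  77  81  82]
 [ 85  79  66  58  58  95 124 127 105  79  72  79  82  82]
 [ 89  80  70  61  69 107 112  94  75  69  76  84  82  81]
 [ 82  76  74  77  95 119 113  88  69  66  68  72  71  77]
 [ 79  72  81  92 117 131 110  80  70  64  67  65  68  73]
 [ 76  73  86  95 102 106  90  76  72  69  66  66  64  70]
 [ 74  82  87  93  97  96  86  76  75  72  68  66  65  70]
 [ 79  85  85  81  74  72  69  70  73  75  73  70  64  65]
 [ 86  88  83  75  68  66  66  67  69  73  73  73  69  67]
 [ 84  85  81  76  72  70  67  65  66  72  71  73  72  68]]
[[129], [131], [132], [131, 148], [135, 150], [140, 152]]
brush/cup scene change px 0
```

```bash
python3 -c "
from station import manip
print(manip.job_done())"
```

```text
the job is handed in; nothing more can be done
None
```

I handed the job in with the gripper holding the flap still at about 0.83 rad; the index clip measured 0.82–0.85 rad, inside the 7.5 mm tolerance by my estimate. The cup was brushed twice and still stands upright, the brush is released in its hole, and the handover gave no pass or fail result.

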